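Draw a spring tester out to its set mark and hold it for the reading

TASK

Pull the parking pin up out of the spring tester's carriage and stand it in the brass pot, then draw the carriage out by its bar handle, against the spring, until its pointer lines up with the tip of the index clamped on the scale, never running more than a centimetre past it. Finish while holding the handle with the pointer steady on the index, so that the gauge can be read: do not let go. Leave the pot standing and the other parts on the bench where they are.

Things in the scene. Friction and masses are not known exactly. Their poses are not given: they have to be found in the camera images.
- tester: the spring tester, a machine screwed to the bench: grey base plate 380 x 156 mm, two guide rods, a black force gauge with a round dial lying at its far end (highest point 75 mm) and a white-faced scale along its +y side. Origin on the pull axis at the underside of the base; its x axis lies along the guide rods towards the gauge (the carriage is drawn out to its -x), z up
- carriage: aluminium block 70 x 70 x 20 mm sliding on the rods; origin at the centre of its underside (40 mm above the bench; its top is at 60 mm), axes as the tester's. A spring draws it back to the gauge: 4.2 N at home, 1.2 N more per 10 mm. It starts at home (travel 80 mm), locked by the parking pin through its 11.5 mm hole (18 mm from the origin to +x) into the base block beneath
- handle (a point): centre of the carriage's bar handle: a level round steel bar 12 mm thick and 66 mm long, along the tester's y (across the pull), on two 10 mm posts 52 mm apart; the bar's centre is 36 mm above the carriage's top, 96 mm above the bench, with free space beneath between the posts
- pointer (a point): tip of the thin pointer (3 mm wide) that sticks out from the carriage's +y side over the scale; it moves with the carriage. Axes as the tester's
- mark (a point): tip of the brass index clamp's matching thin finger reaching in over the scale from its outer edge, facing the pointer; the index is clamped tight, 35 to 65 mm from the pointer's home to the tester's -x. Axes as the tester's. Pointer and mark are lined up when they have the same x in the tester's frame (along the pull)
- pin_mid (a point): half-way point of the upright steel parking pin, 126 mm long, 36 mm behind the handle (to the tester's +x); 79 mm above the bench at the start, 63 mm above its foot; z up the pin. From the foot: shank 10 mm thick for 44 mm (all in the hole), collar 18 mm wide, round dark grip 14 mm thick from 48 to 120 mm, end button 17 mm wide. About 0.1 kg
- pot: heavy straight-sided round brass pot, open on top, standing loose on the bench: 60 mm wide at the rim, 80 mm high, 50 mm wide inside, floor 6 mm thick; origin at the centre of its underside. It may stand left or right of the tester
- dome: chrome meter dome, 92 mm wide, 57 mm high, loose on the bench, origin at its underside: leave alone
- lock_plate: black iron lock plate 50 x 74 mm, 16 mm high with its lock barrel, origin at its underside: leave alone
- lens: round green glass lens 66 mm wide, 9 mm high, origin at its underside: leave alone
- cog: steel timer cog 62 mm wide, 17 mm high with its hub, origin at its underside: leave alone
- fork: brass escapement fork lying flat, 60 mm long, 7 mm high, origin at its underside: leave alone
- screwdriver: screwdriver lying on the bench, origin at its underside: leave alone
- loupe: black eye loupe 38 mm wide, 34 mm high, origin at its underside: leave alone

How it is judged:
By the outcome, as a careful person would: the job done as asked, in the order asked, and still so for the second after the job is handed in, while the arm keeps its last pose, push and grip.
It also fails if it takes over 54 s, if anything falls off the work surface, if the arm or the gripper's body presses on something with over 40 N, if the wrist force passes 120 N, or if a joint passes its speed limit or range.

ROBOT

A 6-joint arm with a two-finger parallel gripper is mounted at the origin on the work surface. World frame = base frame: x ahead of the robot, y to its left, z up, the work surface at z = 0. Lengths are in m, angles in rad, forces in N, time in s.
With the tool pointing down it reaches from about 0.3 to 0.95 m from the base axis. Payload 3.1 kg.
Tool frame: the origin (TCP) lies at the centre of the arm's flange, where the gripper is bolted on; the fingertips stand 173 mm ahead of it and the grasp point (between the pads) lies 155 mm ahead of it; z points along the fingers, y is the line along which they close (so a half turn about z gives the same grasp; the last joint's range is limited). The gripper opens to 85 mm and grips with 20 to 120 N. Pads are 22 mm wide; open, the fingers measure 114 mm over their backs; the gripper's body (76 mm by 85 mm) begins 54 mm behind the grasp point. The pads swing forward as they close: fully open they stand 13 mm farther back than shut.
Start: joints at [1.233, 0.308, 1.634, -0, 1.2, -0.07], TCP at [0.165, 0.603, 0.405] pointing down, gripper open.
Joint ranges: [-3.06, 3.06], [-0.79, 1.96], [0.05, 2.63], [-1.19, 4.34], [0.05, 2.64], [-2.94, 2.94]. Speed limits (rad/s): [2.79, 2.79, 3.14, 3.14, 3.14, 3.14].

INTERFACE

Orientations are given as a unit quaternion [w, x, y, z].
In Python, from bench import monitor, optics, env gives the robot as it stands. The module is installed in compiled form; this text tells all that it offers.
- The arm moves only by the shell command python3 -m pendant 'ROWS' [FORCE]. ROWS is JSON, a list of rows, each an object with "hand": the finger opening in cm, from 0 to 8.54; "slide": the shift along the tool's x, y, z in cm, a list of three; "rot": the turn, a rotation vector about the tool's x, y, z in degrees, a list of three. In form: [{"hand": hand, "slide": [dx, dy, dz], "rot": [rx, ry, rz]}, ...]. A call has 1 to 20 rows; each row shifts and turns the commanded pose from where the row before left it, along the tool's axes as they then stand; what a row does not reach is not made up. A row lasts 1/10 s, in which the tool goes at most 50 mm and 8.59 degrees, less where a joint would pass 70% of its speed; a pose out of reach is approached as far as the arm can. A call is refused whole if a number of a shift passes 5 or a number of a turn 8.59, either way. A call with a gripper value outside its range is refused whole. The fingers move at their own pace and stop on an object; FORCE is the grip in N (left out, the last holds). Time passes only in rows, so rows that do not move let the fingers close. It gives the time, the measured TCP pose, the force, the opening and the grip force at its end, in the units of the state.
- monitor.state(): the state, without advancing time (a new reading comes with each control period).
- optics.snapshot(name): name is "scene" or "top" or "wrist"; returns (picture, depth): 400x640x3 uint8, red, green, blue; 400x640 float32, m along the optical axis (not along the pixel's ray), 0 where there is no reading.
- optics.camera_info(name): a dict with "fx", "fy", "cx", "cy" (pixels), "world_from_camera" (4x4, takes a point from camera to world coordinates). Camera axes: x right, y down, z forward; pixel columns grow to the right and rows downward; lengths in m; the calibration is good to about 2 mm. The wrist camera is an equidistant fisheye: a pixel r from the principal point sees the ray r / f radians off the axis. A picture is of the moment at which its call begins: read the wrist's pose just before it. camera_info takes no time and is no camera call; for the wrist camera it gives the pose at the moment of the call.
- env.close_job(): hands the job in; it is judged then, once.
The state is a dict: "clock": time; "q": joint angles; "qvel": joint speeds; "effort": joint torques, N m; "tcp_pos": TCP position; "tcp_rot": TCP orientation; "wrist_force": force on the tool from outside, world axes, zero at the start; "ft_torque": the same for the moment, N m; "grip_width": opening from 0.0 (shut) to 1.0 (fully open); "finger_force": force on a finger pad.
Only numpy, scipy, OpenCV 4.12 (cv2) and the standard library are available. Lean on these libraries where they do the work, as an engineer would, in place of code of your own. Each camera call takes 0.05 s, during which the arm holds its last target. There are 200 camera calls.

## Working session

There is one attempt and no reset: what is moved stays moved. The work goes in short steps, Python scripts to look and compute and a shell command to move; the robot and the scene stay as the last step left them, time stands still between calls to the robot, and variables do not carry over. Pictures are saved under pics/ and viewed, at most 10 in all, crops included, and the job is handed in when it is done.

```bash
mkdir -p pics
cat > h.py <<'E'
import numpy as np, cv2
from bench import monitor, optics, env
def snap(n,save=None):
    ci=optics.camera_info(n); p,d=optics.snapshot(n)
    if save: cv2.imwrite(f'pics/{save}.png',cv2.cvtColor(p,cv2.COLOR_RGB2BGR))
    np.savez(f'{save or n}.npz',p=p,d=d,**{k:ci[k] for k in('fx','fy','cx','cy')},T=ci['world_from_camera'])
def px(f,u,v,z=None):
    a=np.load(f'{f}.npz'); T=a['T']; r=np.array([(u-a['cx'])/a['fx'],(v-a['cy'])/a['fy'],1.])
    if z is None:
        w=a['d'][int(v)-1:int(v)+2,int(u)-1:int(u)+2]; return T[:3,:3]@(r*np.median(w[w>0]) if (w>0).any() else r*0)+T[:3,3]
    R=T[:3,:3]@r; return T[:3,3]+R*(z-T[2,3])/R[2]
E
python3 - <<'E'
from h import *
s=monitor.state(); print(s)
snap('top','top1'); snap('scene','scene1')
E
```

```text
{'clock': 0.0, 'q': array([ 1.23331274e+00,  3.09000673e-01,  1.63521583e+00, -3.62243766e-06,
        1.19968338e+00, -6.97331263e-02]), 'qvel': array([-0.00167592, -0.00075448, -0.00050983,  0.00087937,  0.00181403,
        0.00014444]), 'effort': array([ 9.91960178e-05, -4.15265787e+01, -2.76657021e+01, -7.52924575e-05,
        1.03069644e-02, -2.11388812e-05]), 'tcp_pos': array([0.16525503, 0.6023087 , 0.40343536]), 'tcp_rot': array([-2.31614100e-04,  1.33474947e-01,  9.91051516e-01, -1.13012782e-03]), 'wrist_force': array([ 0.18117915,  0.26817936, -0.81053765]), 'ft_torque': array([0.00661137, 0.04935498, 0.01720689]), 'finger_force': 0.0, 'grip_width': 1.0019347243549186}
```

View pics/top1.png

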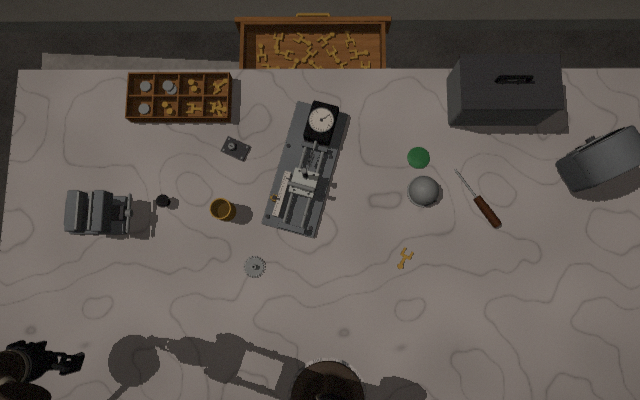

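View pics/scene1.png

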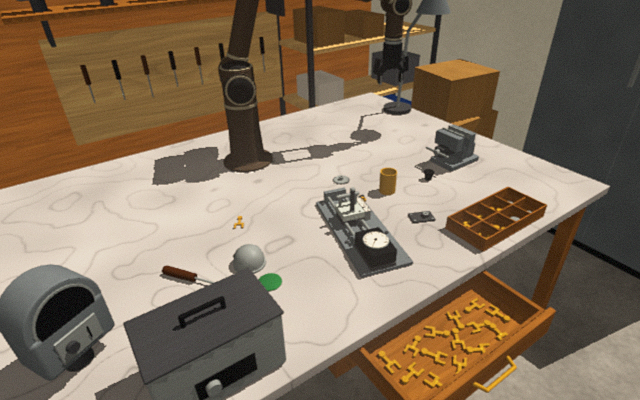

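The top view shows the tester around (305,170), with the gauge at (321,120), the pot at (222,209) and the carriage at (303,183). I'll enlarge that part.

Run:
```python
from h import *
p=cv2.imread('pics/top1.png')[95:245,200:350]
cv2.imwrite('pics/c1.png',cv2.resize(p,(600,600),interpolation=cv2.INTER_CUBIC))
for n,u,v in [('pot rim L',213,209),('pot rim',222,201),('gauge',321,120),('carr',303,183),('bench',250,240)]: print(n,px('top1',u,v).round(4))
for n in ('fx','cx','cy','T'): print(np.load('top1.npz')[n])
```

```text
pot rim L [0.5113 0.3191 0.0546]
pot rim [0.5359 0.2984 0.0394]
gauge [0.7619 0.0195 0.0736]
carr [0.5844 0.0688 0.0612]
bench [0.4283 0.2223 0.0024]
459.26916574300174
319.5271287815036
196.3201662786359
[[ 5.95832659e-03 -9.89787682e-01  1.42424866e-01  3.65899893e-01]
 [-9.99830137e-01 -3.41253791e-03  1.81121918e-02 -4.66580981e-04]
 [-1.74411941e-02 -1.42508592e-01 -9.89639887e-01  1.32002057e+00]
 [ 0.00000000e+00  0.00000000e+00  0.00000000e+00  1.00000000e+00]]
```

View pics/c1.png

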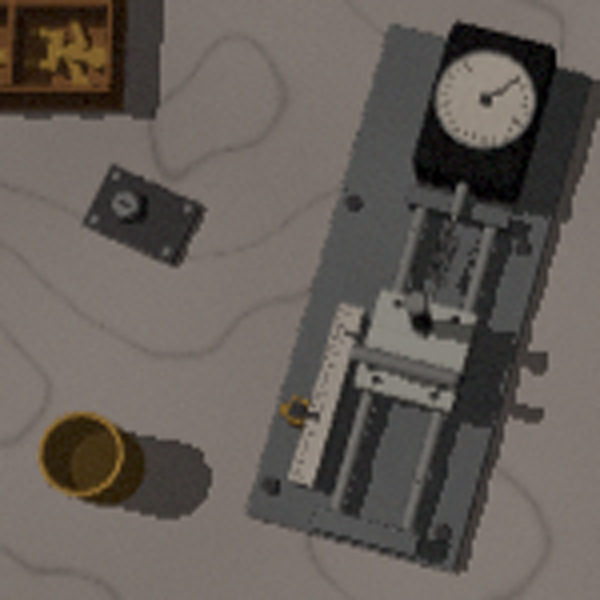

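The crop shows the pin collar at (424,322), with its top near (416,300). The handle bar runs from (352,353) to (460,378). The pot rim centre is (82,454), the index (295–318,412), and the base edges run (388,25)→(248,515).

Run:
```python
from h import *
c=lambda x,y,z: px('top1',200+x/4-.4,95+y/4-.4,z)
a,b=c(388,25,.012),c(248,515,.012); print('edge',a,b,np.degrees(np.arctan2(*(a-b)[1::-1])),np.linalg.norm(a-b))
h1,h2=c(352,353,.096),c(460,378,.096); print('bar',h1,h2,(h1+h2)/2,np.linalg.norm(h1-h2),np.degrees(np.arctan2(*(h1-h2)[1::-1])))
print('pin top',c(416,300,.142),'collar',c(424,322,.064))
print('pot',c(82,454,.08)); print('index',c(318,412,.045),'pointer',c(345,335,.045))
s=monitor.state(); from scipy.spatial.transform import Rotation as R
print(R.from_quat(s['tcp_rot'],scalar_first=True).as_matrix().round(3))
```

```text
edge [0.84031435 0.0932684  0.012     ] [0.47547267 0.1887024  0.012     ] -14.658790095092204 0.3771168251084321
bar [0.57860787 0.10862008 0.096     ] [0.56170277 0.03535617 0.096     ] [0.57015532 0.07198812 0.096     ] 0.07518898229503833 77.0068326402166
pin top [0.60589427 0.06317531 0.142     ] collar [0.60620119 0.06164789 0.064     ]
pot [0.51094978 0.29337031 0.08      ]
index [0.54537264 0.13640298 0.045     ] pointer [0.60035278 0.11832039 0.045     ]
[[-0.964  0.265 -0.001]
 [ 0.265  0.964 -0.002]
 [ 0.    -0.002 -1.   ]]
```

```bash
python3 -m pendant '[{"hand":8.54,"slide":[-3.5,-2.5,0],"rot":[0,0,0]},{"hand":8.54,"slide":[-3.5,-2.5,0],"rot":[0,0,0]},{"hand":8.54,"slide":[-3.5,-2.5,0],"rot":[0,0,0]},{"hand":8.54,"slide":[-3.5,-2.5,0],"rot":[0,0,0]},{"hand":8.54,"slide":[-3.5,-2.5,0],"rot":[0,0,0]},{"hand":8.54,"slide":[-3.5,-2.5,0],"rot":[0,0,0]},{"hand":8.54,"slide":[-3.5,-2.5,0],"rot":[0,0,0]},{"hand":8.54,"slide":[-3.5,-2.5,0],"rot":[0,0,0]},{"hand":8.54,"slide":[-3.5,-2.5,0],"rot":[0,0,0]},{"hand":8.54,"slide":[-3.5,-2.5,0],"rot":[0,0,0]},{"hand":8.54,"slide":[-3.5,-2.5,0],"rot":[0,0,0]},{"hand":8.54,"slide":[-3.5,-2.5,0],"rot":[0,0,0]},{"hand":8.54,"slide":[-3.5,-2.5,0],"rot":[0,0,0]},{"hand":8.54,"slide":[-3.5,-2.5,0],"rot":[0,0,0]},{"hand":8.54,"slide":[0,0,0],"rot":[0,0,0]},{"hand":8.54,"slide":[0,0,0],"rot":[0,0,0]}]'
python3 - <<'E'
from h import *
s=monitor.state();snap('wrist','w1');a=np.load('w1.npz');print(s['tcp_pos'],s['tcp_rot'],a['fx'],a['fy'],a['cx'],a['cy'],a['T'])
E
```

```text
clock: 1.7
tcp_pos: [0.5455, 0.1346, 0.404]
tcp_rot: [-0.001, 0.135, 0.991, 0.0]
wrist_force: [0.2, 0.7, -1.5]
grip_width: 0.998
finger_force: 0.0
[0.54551096 0.13461786 0.40398137] [-8.53154908e-04  1.34748577e-01  9.90879454e-01  6.66932274e-06] 309.70691628693146 309.70691628693146 311.9671479317856 201.18705562837317 [[ 2.67625901e-01  9.20234631e-01  2.85560152e-01  4.71012679e-01]
 [ 9.63522645e-01 -2.55817381e-01 -7.86230242e-02  1.55734399e-01]
 [ 6.99620725e-04  2.96185231e-01 -9.55130263e-01  3.72673720e-01]
 [ 0.00000000e+00  0.00000000e+00  0.00000000e+00  1.00000000e+00]]
```

View pics/w1.png

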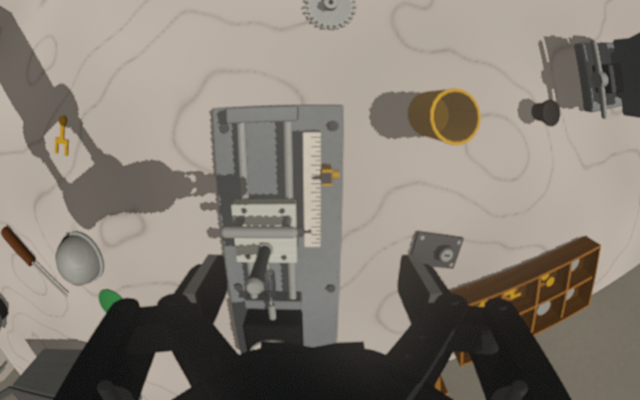

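The wrist view shows the bar from (222,232) to (298,234), the pin top at (256,286), the pot rim centre near (449,116), the index tip near (320,176) and the pointer near (311,234). I'll enlarge it.

```bash
cat >> h.py <<'E'
def wpx(f,u,v,z):
    a=np.load(f'{f}.npz'); T=a['T']; d=np.array([u-a['cx'],v-a['cy']]); r=np.linalg.norm(d); t=r/a['fx']
    R=T[:3,:3]@np.array([*(d/r*np.sin(t)),np.cos(t)]); return T[:3,3]+R*(z-T[2,3])/R[2]
E
python3 - <<'E'
from h import *
p=cv2.imread('pics/w1.png')[155:305,205:355]
cv2.imwrite('pics/c2.png',cv2.resize(p,(600,600),interpolation=cv2.INTER_CUBIC))
E
```

```text
(no output)
```

View pics/c2.png

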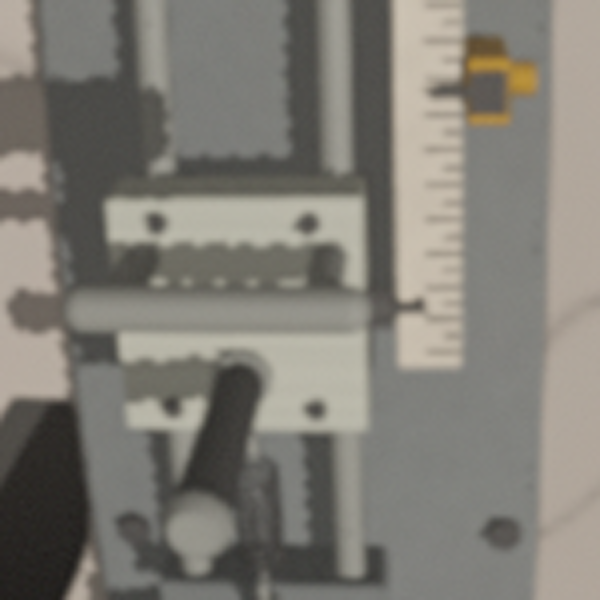

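The crop shows the bar from (68,308) to (374,310), the pin button at (202,530), the pointer tip at (424,305) and the mark tip at (432,90).

Run:
```python
from h import *
c=lambda x,y,z: wpx('w1',205+x/4-.375,155+y/4-.375,z)
ang=lambda d:np.degrees(np.arctan2(d[1],d[0]))
h1,h2=c(68,308,.096),c(374,310,.096); print('bar',(h1+h2)/2,np.linalg.norm(h1-h2),ang(h2-h1))
e1,e2=c(40,60,.012),c(95,540,.012); print('left edge',ang(e2-e1))
e1,e2=c(548,60,.012),c(535,560,.012); print('right edge',ang(e2-e1))
pt=c(202,530,.141);co=c(244,374,.066);print('pin top',pt,'collar',co)
ex=np.array([np.cos(np.radians(-14.5)),np.sin(np.radians(-14.5)),0])
for z in(.03,.045,.055):
  p,m=c(424,305,z),c(432,90,z);print(z,'ptr',p,'mark',m,'pull',(p-m)@ex,'ptr-bar along',(p-(h1+h2)/2)@ex)
for n,z in(('d',.08),):print('pot',wpx('w1',448,116,z),[np.linalg.norm(wpx('w1',416,116,z)-wpx('w1',480,116,z))])
# depth of pointer/mark/scale
a=np.load('w1.npz');from numpy import array
s=monitor.state();print(s['tcp_pos'])
from scipy.spatial.transform import Rotation as R
M=R.from_quat(s['tcp_rot'],scalar_first=True).as_matrix();print('to pin tool cm',100*M.T@(np.r_[(pt+co)[:2]/2,.273]-s['tcp_pos']), 'toolx ang',ang(M[:,0]))
```

```text
bar [0.57030359 0.07464588 0.096     ] 0.07667285986858213 74.7524167748454
left edge -15.28962861738895
right edge -15.006165846687733
pin top [0.60410663 0.06624665 0.141     ] collar [0.60131823 0.06660196 0.066     ]
0.03 ptr [0.60890272 0.11601484 0.03      ] mark [0.54615168 0.13588661 0.03      ] pull 0.06572776685347002 ptr-bar along 0.02701170390493334
0.045 ptr [0.6028668 0.1177535 0.045    ] mark [0.54286259 0.13675542 0.045     ] pull 0.06285063784147173 ptr-bar along 0.020732717707404286
0.055 ptr [0.59884286 0.11891261 0.055     ] mark [0.54066986 0.13733462 0.055     ] pull 0.06093255183347294 ptr-bar along 0.016546726909051578
pot [0.50923306 0.28588791 0.08      ] [np.float64(0.07291540905742376)]
[0.54492749 0.13547064 0.40396139]
to pin tool cm [-7.42979366 -5.11979244 13.08280237] toolx ang 164.60731988383256
```

```bash
cat >> h.py <<'E'
def wd(f,u,v):
    a=np.load(f'{f}.npz'); T=a['T']; d=np.array([u-a['cx'],v-a['cy']]); r=np.linalg.norm(d); t=r/a['fx']
    w=a['d'][int(v)-1:int(v)+2,int(u)-1:int(u)+2]; Z=np.median(w[w>0]) if (w>0).any() else np.nan
    return T[:3,:3]@np.array([*(d/r*np.tan(t)*Z),Z])+T[:3,3]
E
python3 - <<'E'
from h import *
C=lambda x,y: (205+x/4-.375,155+y/4-.375)
for n,x,y in [('bar L',76,308),('bar M',220,308),('bar R',360,310),('carr',240,210),('carr L',115,210),('carr R',360,210),('pin top',202,530),('pin grip',225,430),('scale',420,200),('ptr',418,305),('mark',445,90),('base R',500,300),('base right edge',540,300),('bench',580,200)]: print(n,wd('w1',*C(x,y)).round(4))
for u,v in [(412,116),(418,116),(422,116),(477,116),(479,116),(449,90),(449,92),(449,142)]: print('pot',u,v,wd('w1',u,v).round(4))
print('base width',np.linalg.norm(wpx('w1',*C(58,200),.012)-wpx('w1',*C(546,200),.012)))
E
```

```text
bar L [0.5594 0.0415 0.1002]
bar M [0.5684 0.0767 0.1007]
bar R [0.5779 0.109  0.0999]
carr [0.5576 0.0791 0.0591]
carr L [0.5482 0.0458 0.0598]
carr R [0.5663 0.1103 0.0589]
pin top [0.6037 0.0665 0.1417]
pin grip [0.5996 0.0673 0.1021]
scale [0.5709 0.1255 0.0489]
ptr [0.6002 0.1168 0.0505]
mark [0.5422 0.1405 0.0522]
base R [0.6202 0.1375 0.0139]
base right edge [0.6237 0.1497 0.0137]
bench [ 0.6    0.17  -0.001]
pot 412 116 [0.5077 0.2669 0.0191]
pot 418 116 [0.5068 0.2666 0.0421]
pot 422 116 [0.5065 0.2672 0.0538]
pot 477 116 [0.5158 0.3206 0.0785]
pot 479 116 [0.5161 0.3225 0.0795]
pot 449 90 [0.4839 0.2937 0.0787]
pot 449 92 [0.4859 0.2934 0.0781]
pot 449 142 [0.5356 0.2823 0.0785]
base width 0.1528958310974589
```

```bash
python3 -m pendant '[{"hand":8.54,"slide":[-3.75,-2.55,0],"rot":[0,0,0]},{"hand":8.54,"slide":[-3.75,-2.55,0],"rot":[0,0,0]},{"hand":8.54,"slide":[0,0,3.3],"rot":[0,0,0]},{"hand":8.54,"slide":[0,0,3.3],"rot":[0,0,0]},{"hand":8.54,"slide":[0,0,3.3],"rot":[0,0,0]},{"hand":8.54,"slide":[0,0,3.2],"rot":[0,0,0]},{"hand":8.54,"slide":[0,0,0],"rot":[0,0,0]},{"hand":8.54,"slide":[0,0,0],"rot":[0,0,0]},{"hand":8.54,"slide":[0,0,0],"rot":[0,0,0]}]' 40
python3 - <<'E'
from h import *
s=monitor.state(); from scipy.spatial.transform import Rotation as R
M=R.from_quat(s['tcp_rot'],scalar_first=True).as_matrix();print(s['tcp_pos'],M.round(4),'to pin tool cm',100*M.T@(np.array([.6035,.066,.273])-s['tcp_pos']))
E
```

```text
clock: 2.65
tcp_pos: [0.605, 0.0674, 0.2759]
tcp_rot: [0.002, 0.133, 0.991, 0.0]
wrist_force: [0.5, -0.0, -0.5]
grip_width: 1.002
finger_force: 0.0
[0.60499476 0.06737622 0.27589085] [[-9.647e-01  2.635e-01  3.700e-03]
 [ 2.635e-01  9.647e-01  3.000e-04]
 [-3.500e-03  1.200e-03 -1.000e+00]] to pin tool cm [ 0.10893056 -0.17249131  0.28850287]
```

```bash
python3 -m pendant '[{"hand":8.54,"slide":[0.1,-0.15,0.2],"rot":[0,0,0]},{"hand":0.8,"slide":[0,0,0],"rot":[0,0,0]},{"hand":0.8,"slide":[0,0,0],"rot":[0,0,0]},{"hand":0.8,"slide":[0,0,0],"rot":[0,0,0]},{"hand":0.8,"slide":[0,0,0],"rot":[0,0,0]},{"hand":0.8,"slide":[0,0,0],"rot":[0,0,0]},{"hand":0.8,"slide":[0,0,0],"rot":[0,0,0]},{"hand":0.8,"slide":[0,0,0],"rot":[0,0,0]}]' 40
```

```text
clock: 3.45
tcp_pos: [0.6028, 0.0651, 0.2717]
tcp_rot: [-0.0, 0.133, 0.991, -0.0]
wrist_force: [-1.3, -1.4, 1.5]
grip_width: 0.154
finger_force: 38.8
```

```bash
python3 -m pendant '[{"hand":0.8,"slide":[0,0,-0.5],"rot":[0,0,0]},{"hand":0.8,"slide":[0,0,-1],"rot":[0,0,0]},{"hand":0.8,"slide":[0,0,-1],"rot":[0,0,0]},{"hand":0.8,"slide":[0,0,-1.5],"rot":[0,0,0]},{"hand":0.8,"slide":[0,0,-1.5],"rot":[0,0,0]},{"hand":0.8,"slide":[0,0,-2],"rot":[0,0,0]},{"hand":0.8,"slide":[0,0,-2],"rot":[0,0,0]},{"hand":0.8,"slide":[0,0,-1],"rot":[0,0,0]},{"hand":0.8,"slide":[0,0,0],"rot":[0,0,0]},{"hand":0.8,"slide":[0,0,0],"rot":[0,0,0]}]' 40
python3 - <<'E'
from h import *
s=monitor.state(); from scipy.spatial.transform import Rotation as R
M=R.from_quat(s['tcp_rot'],scalar_first=True).as_matrix();print(s['tcp_pos'],s['grip_width'],s['finger_force'],'to pot tool cm',100*M.T@(np.array([.511,.293,s['tcp_pos'][2]])-s['tcp_pos']))
snap('wrist','w2')
E
```

```text
clock: 4.45
tcp_pos: [0.6025, 0.0655, 0.3768]
tcp_rot: [-0.0, 0.133, 0.991, 0.0]
wrist_force: [-0.7, -0.1, -2.0]
grip_width: 0.151
finger_force: 38.9
[0.60254114 0.06549263 0.37676588] 0.15117261019099806 38.91329039692209 to pot tool cm [1.48459783e+01 1.95189834e+01 6.85949892e-03]
```

```bash
python3 -m pendant '[{"hand":0.8,"slide":[0,2.5,0],"rot":[0,0,0]},{"hand":0.8,"slide":[1.8,3,0],"rot":[0,0,0]},{"hand":0.8,"slide":[2.5,3,0],"rot":[0,0,0]},{"hand":0.8,"slide":[2.5,3,0],"rot":[0,0,0]},{"hand":0.8,"slide":[2.5,3,0],"rot":[0,0,0]},{"hand":0.8,"slide":[2.5,2.5,0],"rot":[0,0,0]},{"hand":0.8,"slide":[2,1.5,0],"rot":[0,0,0]},{"hand":0.8,"slide":[1,1,0],"rot":[0,0,0]},{"hand":0.8,"slide":[0,0,0],"rot":[0,0,0]},{"hand":0.8,"slide":[0,0,0],"rot":[0,0,0]}]' 40
python3 - <<'E'
from h import *
s=monitor.state(); from scipy.spatial.transform import Rotation as R
M=R.from_quat(s['tcp_rot'],scalar_first=True).as_matrix();print(s['tcp_pos'],s['grip_width'],s['finger_force'],'to pot tool cm',100*M.T@(np.array([.511,.293,s['tcp_pos'][2]])-s['tcp_pos']))
snap('wrist','w3'); snap('top','top3'); snap('scene','scene3')
p=np.hstack([cv2.resize(cv2.imread('pics/w3.png')[100:400,180:480],(400,400)),cv2.resize(cv2.imread('pics/scene3.png')[120:270,310:460],(400,400))])
cv2.imwrite('pics/c3.png',p)
E
```

```text
clock: 5.5
tcp_pos: [0.512, 0.2921, 0.3761]
tcp_rot: [-0.0, 0.133, 0.991, -0.001]
wrist_force: [-0.1, 0.3, -0.7]
grip_width: 0.153
finger_force: 39.0
[0.51195242 0.29207735 0.37605906] 0.15275666357157744 39.036658443128545 to pot tool cm [ 1.16243786e-01  6.38059068e-02 -7.76077665e-05]
```

View pics/c3.png

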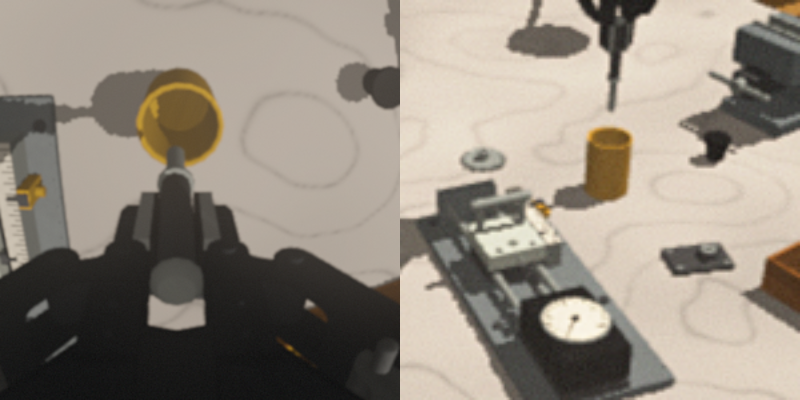

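The pin hangs straight above the pot: in the left half its foot is at (176,148) and the rim centre at (180,124). I'll check the offset between them.

Run:
```python
from h import *
c=lambda x,y,z: wpx('w3',180+x*.75-.1,100+y*.75-.1,z)
f=c(176,150,.119); print('foot',f)
for q in [(139,124),(221,124),(180,84),(180,164)]: print('rim',c(*q,.08))
r=(c(139,124,.08)+c(221,124,.08)+c(180,84,.08)+c(180,164,.08))/4; print('pot',r)
d=(r-f)[:2]; t=np.array([-.9647,.2635]); print('tool cm',100*d@t,100*d@np.array([.2635,.9647]))
```

```text
foot [0.51404468 0.29180048 0.119     ]
rim [0.50302964 0.26918451 0.08      ]
rim [0.51753075 0.32202381 0.08      ]
rim [0.4842146  0.30267254 0.08      ]
rim [0.5378602  0.28808934 0.08      ]
pot [0.5106588  0.29549255 0.08      ]
tool cm 0.4239223557784516 0.26695633315637574
```

```bash
python3 -m pendant '[{"hand":0.8,"slide":[0.35,0.25,0],"rot":[0,0,0]},{"hand":0.8,"slide":[0,0,1.5],"rot":[0,0,0]},{"hand":0.8,"slide":[0,0,2],"rot":[0,0,0]},{"hand":0.8,"slide":[0,0,2],"rot":[0,0,0]},{"hand":0.8,"slide":[0,0,2],"rot":[0,0,0]},{"hand":0.8,"slide":[0,0,1.5],"rot":[0,0,0]},{"hand":0.8,"slide":[0,0,1],"rot":[0,0,0]},{"hand":0.8,"slide":[0,0,0.8],"rot":[0,0,0]},{"hand":0.8,"slide":[0,0,0.2],"rot":[0,0,0]},{"hand":0.8,"slide":[0,0,0],"rot":[0,0,0]},{"hand":0.8,"slide":[0,0,0],"rot":[0,0,0]}]' 40
```

```text
clock: 6.75
tcp_pos: [0.5094, 0.2961, 0.2675]
tcp_rot: [0.001, 0.134, 0.991, 0.0]
wrist_force: [0.5, 0.6, -1.7]
grip_width: 0.149
finger_force: 39.0
```

```bash
python3 -m pendant '[{"hand":0.8,"slide":[0,0,0.3],"rot":[0,0,0]},{"hand":0.8,"slide":[0,0,0.2],"rot":[0,0,0]},{"hand":0.8,"slide":[0,0,0],"rot":[0,0,0]},{"hand":1.8,"slide":[0,0,0],"rot":[0,0,0]},{"hand":2.5,"slide":[0,0,0],"rot":[0,0,0]},{"hand":4,"slide":[0,0,0],"rot":[0,0,0]},{"hand":6,"slide":[0,0,0],"rot":[0,0,0]},{"hand":8,"slide":[0,0,0],"rot":[0,0,0]},{"hand":8,"slide":[0,0,0],"rot":[0,0,0]},{"hand":8,"slide":[0,0,-1.5],"rot":[0,0,0]},{"hand":8,"slide":[0,0,-3],"rot":[0,0,0]},{"hand":8,"slide":[0,0,-4],"rot":[0,0,0]},{"hand":8,"slide":[0,0,-3.5],"rot":[0,0,0]},{"hand":8,"slide":[0,0,0],"rot":[0,0,0]}]' 40
python3 - <<'E'
from h import *
s=monitor.state(); from scipy.spatial.transform import Rotation as R
M=R.from_quat(s['tcp_rot'],scalar_first=True).as_matrix();print(s['tcp_pos'],'to handle tool cm',100*M.T@(np.array([.570,.0747,s['tcp_pos'][2]])-s['tcp_pos']))
snap('scene','scene4')
cv2.imwrite('pics/c4.png',cv2.resize(cv2.imread('pics/scene4.png')[120:270,310:460],(500,500)))
E
```

```text
clock: 8.15
tcp_pos: [0.5111, 0.297, 0.3898]
tcp_rot: [0.006, 0.133, 0.991, 0.004]
wrist_force: [0.2, -0.3, 0.9]
grip_width: 0.936
finger_force: 0.0
[0.51112689 0.29698217 0.3897676 ] to handle tool cm [-11.5578043  -19.87881634  -0.06229381]
```

View pics/c4.png

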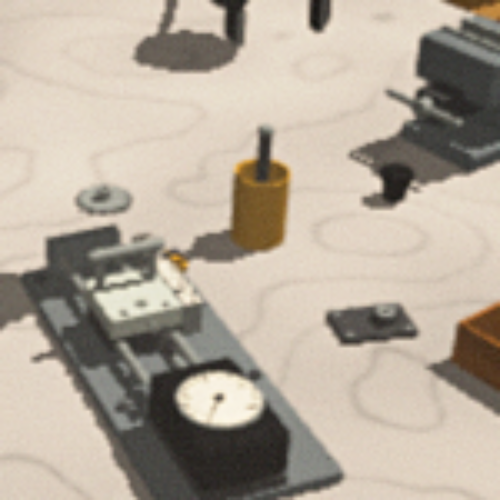

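The pin stands in the pot at (265,150), and the carriage is still at home. Next I move over the handle and turn 90°.

```bash
python3 -m pendant '[{"hand":6,"slide":[-1.9,-3.3,0],"rot":[0,0,0]},{"hand":6,"slide":[-1.9,-3.3,0],"rot":[0,0,0]},{"hand":6,"slide":[-1.9,-3.3,0],"rot":[0,0,0]},{"hand":6,"slide":[-1.9,-3.3,0],"rot":[0,0,0]},{"hand":6,"slide":[-1.9,-3.3,0],"rot":[0,0,0]},{"hand":6,"slide":[-2,-3.4,0],"rot":[0,0,0]},{"hand":6,"slide":[0,0,0],"rot":[0,0,8.5]},{"hand":6,"slide":[0,0,0],"rot":[0,0,8.5]},{"hand":6,"slide":[0,0,0],"rot":[0,0,8.5]},{"hand":6,"slide":[0,0,0],"rot":[0,0,8.5]},{"hand":6,"slide":[0,0,0],"rot":[0,0,8.5]},{"hand":6,"slide":[0,0,0],"rot":[0,0,8.5]},{"hand":6,"slide":[0,0,0],"rot":[0,0,8.5]},{"hand":6,"slide":[0,0,0],"rot":[0,0,8.5]},{"hand":6,"slide":[0,0,0],"rot":[0,0,8.5]},{"hand":6,"slide":[0,0,0],"rot":[0,0,8.5]},{"hand":6,"slide":[0,0,0],"rot":[0,0,5]},{"hand":6,"slide":[0,0,0],"rot":[0,0,0]},{"hand":6,"slide":[0,0,0],"rot":[0,0,0]}]' 40
cat >> h.py <<'E'
def rel(p):
    from scipy.spatial.transform import Rotation as R
    s=monitor.state(); M=R.from_quat(s['tcp_rot'],scalar_first=True).as_matrix()
    print(s['tcp_pos'].round(4),M.round(3).tolist(),s['q'].round(2),'tool cm',(100*M.T@(np.array(p)-s['tcp_pos'])).round(2))
E
python3 - <<'E'
from h import *
rel([.570,.0747,.251]); snap('wrist','w5'); rel([.570,.0747,.251])
E
```

```text
clock: 10.1
tcp_pos: [0.5668, 0.0735, 0.381]
tcp_rot: [-0.0, 0.795, 0.607, -0.001]
wrist_force: [0.1, 0.4, 0.1]
grip_width: 0.704
finger_force: 0.0
[0.5668 0.0735 0.381 ] [[0.263, 0.965, -0.002], [0.965, -0.263, -0.0], [-0.001, -0.002, -1.0]] [0.05 0.23 1.78 0.   1.13 0.32] tool cm [ 0.2   0.3  12.99]
[0.5669 0.0735 0.3811] [[0.263, 0.965, -0.001], [0.965, -0.263, -0.0], [-0.0, -0.001, -1.0]] [ 0.05  0.23  1.78 -0.    1.13  0.32] tool cm [ 0.2   0.28 13.01]
```

View pics/w5.png

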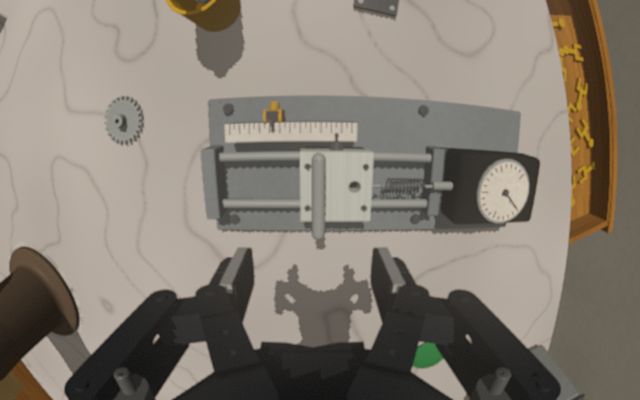

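The wrist view shows the empty pin hole at (354,186), the bar along x≈319 from y≈153 to 238, the pointer at (338,140) and the mark at (273,128). The gripper straddles the bar.

```bash
python3 - <<'E'
from h import *
b=[wpx('w5',319,v,.096) for v in(154,190,236)]; print(b)
m=sum([b[0],b[2]])/2; rel([m[0],m[1],.251])
E
python3 -m pendant '[{"hand":6,"slide":[0.2,0.25,2],"rot":[0,0,0]},{"hand":6,"slide":[0,0,3.5],"rot":[0,0,0]},{"hand":6,"slide":[0,0,3.5],"rot":[0,0,0]},{"hand":6,"slide":[0,0,2.5],"rot":[0,0,0]},{"hand":6,"slide":[0,0,1.2],"rot":[0,0,0]},{"hand":6,"slide":[0,0,0],"rot":[0,0,0]},{"hand":6,"slide":[0,0,0],"rot":[0,0,0]}]' 40
python3 -c "
from h import *
rel([.570,.0747,.251])"
```

```text
[array([0.58078602, 0.10944874, 0.096     ]), array([0.57282891, 0.07967372, 0.096     ]), array([0.56193914, 0.03860626, 0.096     ])]
[0.5669 0.0735 0.3811] [[0.263, 0.965, -0.001], [0.965, -0.263, -0.0], [-0.0, -0.001, -1.0]] [ 0.05  0.23  1.78 -0.    1.13  0.32] tool cm [ 0.17  0.43 13.01]
clock: 10.85
tcp_pos: [0.5708, 0.0749, 0.2555]
tcp_rot: [0.0, 0.795, 0.607, 0.001]
wrist_force: [0.2, -0.4, 0.6]
grip_width: 0.702
finger_force: 0.0
[0.5708 0.0749 0.2555] [[0.264, 0.964, 0.001], [0.964, -0.264, 0.0], [0.0, 0.001, -1.0]] [0.05 0.4  1.85 0.   0.89 0.32] tool cm [-0.04 -0.07  0.45]
```

```bash
python3 -m pendant '[{"hand":6,"slide":[0,0,0.4],"rot":[0,0,0]},{"hand":0.6,"slide":[0,0,0],"rot":[0,0,0]},{"hand":0.6,"slide":[0,0,0],"rot":[0,0,0]},{"hand":0.6,"slide":[0,0,0],"rot":[0,0,0]},{"hand":0.6,"slide":[0,0,0],"rot":[0,0,0]},{"hand":0.6,"slide":[0,0,0],"rot":[0,0,0]},{"hand":0.6,"slide":[0,0,0],"rot":[0,0,0]}]' 50
python3 - <<'E'
from h import *
rel([.570,.0747,.251]); snap('wrist','w6')
cv2.imwrite('pics/c6.png',cv2.resize(cv2.imread('pics/w6.png')[60:260,200:460],(780,600),interpolation=cv2.INTER_CUBIC))
E
```

```text
clock: 11.55
tcp_pos: [0.5713, 0.0746, 0.2515]
tcp_rot: [0.001, 0.795, 0.606, 0.001]
wrist_force: [4.2, -2.3, 0.3]
grip_width: 0.12
finger_force: 48.8
[0.5713 0.0746 0.2515] [[0.264, 0.964, 0.004], [0.964, -0.264, -0.0], [0.001, 0.004, -1.0]] [ 0.05  0.41  1.85 -0.    0.88  0.32] tool cm [-0.02 -0.13  0.05]
```

View pics/c6.png

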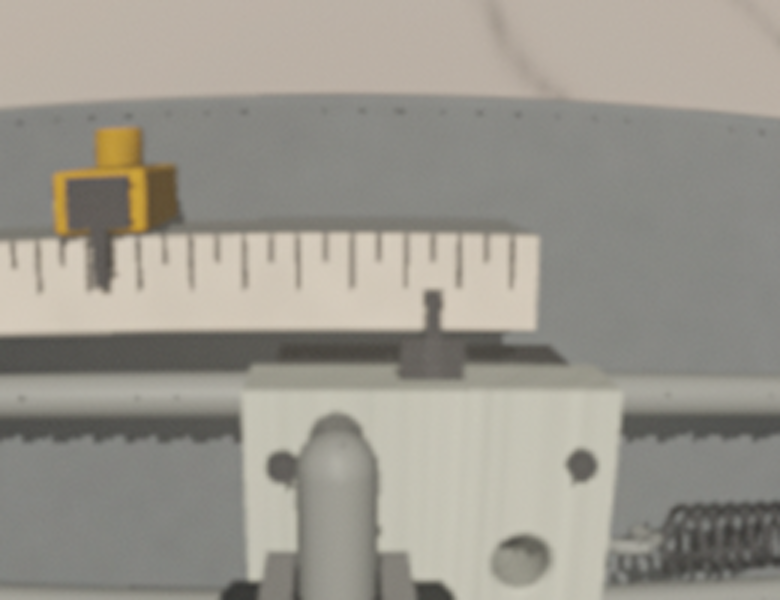

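The pointer tip is at (432,292) and the mark tip at (101,290). The scale's 10 mm ticks are about 53.5 px apart, so the pull is about 62 mm.

```bash
python3 - <<'E'
from h import *
c=lambda x,y: wpx('w6',200+x/3-.33,60+y/3-.33,.051)
d=c(432,292)-c(101,290); print(d, np.linalg.norm(d), d@[.9650,-.262,0])
t=[c(x,270) for x in (192,246,298,352,406,460,514)]; print(np.linalg.norm(np.diff(t,axis=0),axis=1), (c(432,270)-c(101,270))@[.965,-.262,0])
E
python3 -m pendant '[{"hand":0.6,"slide":[0,-0.5,0],"rot":[0,0,0]},{"hand":0.6,"slide":[0,-0.8,0],"rot":[0,0,0]},{"hand":0.6,"slide":[0,-1,0],"rot":[0,0,0]},{"hand":0.6,"slide":[0,-1,0],"rot":[0,0,0]},{"hand":0.6,"slide":[0,-1,0],"rot":[0,0,0]},{"hand":0.6,"slide":[0,-0.5,0],"rot":[0,0,0]},{"hand":0.6,"slide":[0,-0.2,0],"rot":[0,0,0]},{"hand":0.6,"slide":[0,0,0],"rot":[0,0,0]},{"hand":0.6,"slide":[0,0,0],"rot":[0,0,0]},{"hand":0.6,"slide":[0,0,0],"rot":[0,0,0]}]' 60
python3 - <<'E'
from h import *
rel([.5713,.0746,.2515]); snap('wrist','w7')
cv2.imwrite('pics/c7.png',cv2.resize(cv2.imread('pics/w7.png')[100:200,220:420],(800,400),interpolation=cv2.INTER_CUBIC))
E
```

```text
[ 0.05928746 -0.01720317  0.        ] 0.0617329118168263 0.061719632973987006
[0.01002168 0.00954934 0.0098755  0.00989766 0.00998526 0.01014065] 0.061446314783079416
clock: 12.6
tcp_pos: [0.5241, 0.0874, 0.2515]
tcp_rot: [0.003, 0.795, 0.607, 0.003]
wrist_force: [9.1, -5.0, -4.0]
grip_width: 0.115
finger_force: 58.5
[0.5241 0.0874 0.2515] [[0.264, 0.965, 0.008], [0.965, -0.264, -0.001], [0.001, 0.008, -1.0]] [ 0.08  0.33  1.96 -0.    0.84  0.35] tool cm [0.01 4.89 0.04]
```

View pics/c7.png

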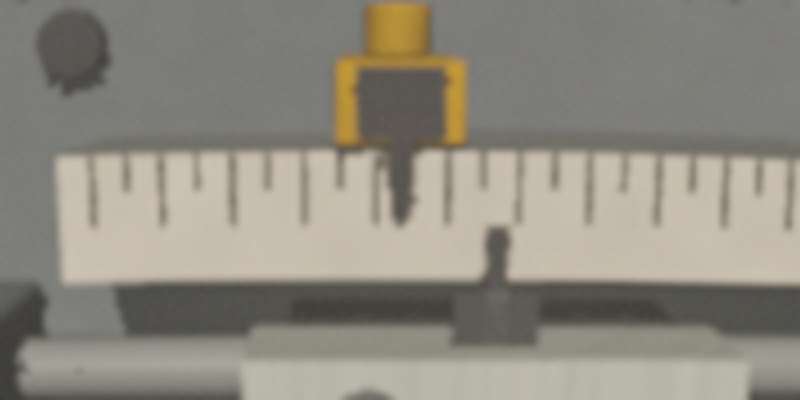

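I've used my ten views, so I'll finish the rest numerically. The pointer is at (497,228) and the mark at (402,223) with 71.5 px per 10 mm, which leaves about 13 mm. I'll write a dark-centroid measurement for the two fingers and check it on this frame.

```bash
cat >> h.py <<'E'
def gap(f,mu,pu):
    g=cv2.cvtColor(np.load(f'{f}.npz')['p'],cv2.COLOR_RGB2GRAY).astype(float)
    def cen(u,r0,r1,w):
        c=np.arange(u-w,u+w+1); p=g[r0:r1,u-w:u+w+1].mean(0); k=np.clip(np.percentile(p,75)-p-12,0,None); print(p.round().astype(int)); return (k*c).sum()/k.sum()
    m,p=cen(mu,149,154,4),cen(pu,159,164,5); ex=np.array([.965,-.262,0])
    print('mark',m,'ptr',p,'gap mm',1000*(wpx(f,p,158,.051)-wpx(f,m,155,.051))@ex)
E
python3 - <<'E'
from h import *
gap('w7',320,344)
E
python3 -m pendant '[{"hand":0.6,"slide":[0,-0.4,0],"rot":[0,0,0]},{"hand":0.6,"slide":[0,-0.4,0],"rot":[0,0,0]},{"hand":0.6,"slide":[0,-0.2,0],"rot":[0,0,0]},{"hand":0.6,"slide":[0,0,0],"rot":[0,0,0]},{"hand":0.6,"slide":[0,0,0],"rot":[0,0,0]},{"hand":0.6,"slide":[0,0,0],"rot":[0,0,0]}]' 60
python3 - <<'E'
from h import *
rel([.5713,.0746,.2515]); snap('wrist','w8'); gap('w8',338,344)
g=cv2.cvtColor(np.load('w8.npz')['p'],cv2.COLOR_RGB2GRAY)
for r in (146,151,154,157,160,163): print(r,g[r,328:356])
E
```

```text
[185 158 112  87  86  95 118 151 176]
[187 172 133  98  89  88  90 107 145 176 188]
mark 319.9243336199484 ptr 343.8589276418532 gap mm 13.27787397604702
clock: 13.25
tcp_pos: [0.5148, 0.0899, 0.2515]
tcp_rot: [0.003, 0.795, 0.607, 0.003]
wrist_force: [8.1, -5.4, -5.7]
grip_width: 0.118
finger_force: 58.9
[0.5148 0.0899 0.2515] [[0.264, 0.965, 0.009], [0.965, -0.264, -0.001], [0.001, 0.009, -1.0]] [ 0.09  0.32  1.98 -0.    0.84  0.36] tool cm [0.01 5.86 0.05]
[163 118  88  85  89 109 146 176 188]
[179 155 118  93  88  87  92 122 160 181 188]
mark 337.10871183916606 ptr 343.45430959930815 gap mm 3.557861178832631
146 [188 171 136 132 161 156 120  89  86  86  86 106 152 182 191 190 189 190
 189 175 144 149 174 186 188 188 188 183]
151 [188 172 143 144 174 184 164 118  88  83  86 104 140 172 187 189 190 190
 190 177 148 157 179 187 188 187 187 188]
154 [187 172 143 144 173 185 171 136 105 103 124 149 171 186 190 191 191 192
 191 178 153 163 183 188 188 187 186 187]
157 [188 185 183 185 188 191 188 183 177 181 188 188 178 153 124 110 109 114
 141 171 184 187 188 188 187 186 186 186]
160 [189 189 189 189 189 189 189 190 188 190 187 172 141 109  91  89  88  94
 125 163 183 188 188 187 187 187 186 185]
163 [189 188 189 188 189 189 189 189 191 191 191 188 171 129  93  89  87  90
 111 149 176 187 189 188 187 187 187 186]
```

```bash
python3 -m pendant '[{"hand":0.6,"slide":[0,-0.2,0],"rot":[0,0,0]},{"hand":0.6,"slide":[0,-0.15,0],"rot":[0,0,0]},{"hand":0.6,"slide":[0,0,0],"rot":[0,0,0]},{"hand":0.6,"slide":[0,0,0],"rot":[0,0,0]},{"hand":0.6,"slide":[0,0,0],"rot":[0,0,0]},{"hand":0.6,"slide":[0,0,0],"rot":[0,0,0]}]' 60
python3 - <<'E'
from h import *
rel([.5713,.0746,.2515]); snap('wrist','w9'); gap('w9',343,343)
g=cv2.cvtColor(np.load('w9.npz')['p'],cv2.COLOR_RGB2GRAY)
for r in (151,154,157,160): print(r,g[r,334:354])
E
```

```text
clock: 13.9
tcp_pos: [0.5115, 0.0908, 0.2515]
tcp_rot: [0.003, 0.795, 0.607, 0.003]
wrist_force: [10.4, -5.8, -5.1]
grip_width: 0.112
finger_force: 58.9
[0.5115 0.0908 0.2515] [[0.264, 0.965, 0.009], [0.965, -0.264, -0.002], [0.001, 0.009, -1.0]] [ 0.09  0.31  1.99 -0.    0.83  0.36] tool cm [0.01 6.2  0.06]
[170 143 105  87  85  92 116 156 182]
[188 181 161 125  98  89  86  93 125 163 183]
mark 342.87542955326467 ptr 343.52613240418117 gap mm 0.39310306353069757
151 [188 169 139 151 176 174 148 109  88  86  90 116 157 183 191 190 190 189
 182 158]
154 [187 170 140 151 174 177 157 120  95  98 117 144 168 186 189 189 189 189
 182 163]
157 [189 184 181 184 189 187 173 140 102  91  95 111 141 172 187 189 190 189
 189 187]
160 [188 189 187 189 189 188 174 140 104  89  86  93 124 163 183 188 189 188
 189 188]
```

```bash
python3 -m pendant '[{"hand":0.6,"slide":[0,-0.03,0],"rot":[0,0,0]},{"hand":0.6,"slide":[0,0,0],"rot":[0,0,0]},{"hand":0.6,"slide":[0,0,0],"rot":[0,0,0]},{"hand":0.6,"slide":[0,0,0],"rot":[0,0,0]},{"hand":0.6,"slide":[0,0,0],"rot":[0,0,0]},{"hand":0.6,"slide":[0,0,0],"rot":[0,0,0]},{"hand":0.6,"slide":[0,0,0],"rot":[0,0,0]},{"hand":0.6,"slide":[0,0,0],"rot":[0,0,0]}]' 60
python3 - <<'E'
from h import *
rel([.5713,.0746,.2515]); snap('wrist','w10'); gap('w10',343,343); snap('scene','scene10')
a,b=[cv2.imread(f'pics/{n}.png').astype(int) for n in('scene4','scene10')]
print('pot change',np.abs(a-b)[157:195,378:398].mean(),'bench ref',np.abs(a-b)[200:230,430:450].mean())
E
```

```text
clock: 14.75
tcp_pos: [0.5113, 0.0908, 0.2515]
tcp_rot: [0.004, 0.795, 0.607, 0.003]
wrist_force: [10.2, -5.2, -5.6]
grip_width: 0.112
finger_force: 58.9
[0.5113 0.0908 0.2515] [[0.264, 0.965, 0.01], [0.965, -0.264, -0.002], [0.001, 0.01, -1.0]] [ 0.09  0.31  1.99 -0.    0.83  0.36] tool cm [0.02 6.22 0.06]
[179 159 116  87  86  88 105 141 173]
[188 181 160 126  97  89  87  93 125 163 183]
mark 343.1566358024691 ptr 343.52224483861585 gap mm 0.23436177033665925
pot change 4.499561403508772 bench ref 5.151666666666666
```

The gap is about 0.2 mm and steady, and the pot and pin haven't moved, so I'm handing in.

```bash
python3 -c "
from h import *
print(env.close_job())"
```

```text
the job is handed in; nothing more can be done
None
```

The job is handed in at about 15 s of robot time: the pin stands in the brass pot, and the gripper still holds the handle with the pointer steady about 0.2 mm short of the index by my camera measurement.

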